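# Shut the blade guard and hold a stone blank in the corner of the saw fence

## Robot

A 7-joint arm with a two-finger parallel gripper is mounted at the origin on the work surface. World frame = base frame: x ahead of the robot, y to its left, z up, the work surface at z = 0. Lengths are in m, angles in rad, forces in N, time in s.
With the tool pointing down it reaches from about 0.425 to 0.875 m from the base axis. Payload 9.9 kg.
Tool frame: the origin (TCP) lies at the very end of the fingers, on their centre line; the grasp point (between the pads) lies 19 mm behind it; y points along the fingers, z is the direction in which the jaws open and shut, and the axes are right-handed (so a half turn about y gives the same grasp; the last joint's range is limited). The gripper opens to 85 mm and grips with 20 to 120 N. Pads are 22 mm wide; open, the fingers measure 114 mm over their backs; the gripper's body (76 mm by 85 mm) begins 54 mm behind the grasp point. The pads swing forward as they close: fully open they stand 13 mm farther back than shut.
Start: joints at [-1.356, 0.576, 0.025, 1.437, -0.015, 1.129, -0.057], TCP at [0.199, 0.645, 0.206] pointing down, gripper open.
Joint ranges: [-2.76, 2.76], [-0.34, 2.15], [-1.52, 1.57], [0.19, 2.46], [-1.09, 4.23], [0.17, 1.99], [-2.82, 2.82]. Speed limits (rad/s): [2.22, 2.22, 3.01, 3.01, 3.14, 3.14, 3.14].

## Interface

Orientations are given as a rotation vector (axis times angle).
In Python, from workcell import arm, viewer gives the robot as it stands.
- The arm moves only by the shell command python3 -m jog 'ROWS'. ROWS is JSON, one flat list of numbers, 7 for each row, row after row: the shift along the world's x, y, z in mm, then the turn, a rotation vector about the world's x, y, z in rad, then the finger opening in mm, from 0 to 85.4. In form: [x, y, z, wx, wy, wz, fingers, x, y, z, wx, wy, wz, fingers, ...]. A call has 1 to 20 rows; each row is the pose to reach, as a shift and turn from the pose commanded when the call began; what a row does not reach only later rows make up. A row lasts 1/8 s, in which the tool goes at most 62.5 mm and 10.7 degrees, less where a joint would pass 70% of its speed; a pose out of reach is approached as far as the arm can. A call with a gripper value outside its range is refused whole. The fingers move at their own pace and stop on an object; the grip force is fixed at half the most. Time passes only in rows, so rows that repeat a pose let the fingers close. It gives the time, the measured TCP pose, the force and the opening at its end, in the units of the state.
- arm.observe(): the state, without advancing time (a new reading comes with each control period).
- viewer.grab_frame(name): name is "side" or "top"; returns a dict with "frame" (420x560x3 uint8, red, green, blue), "z_map" (420x560 float32, m along the optical axis (not along the pixel's ray), 0 where there is no reading), "fx", "fy", "cx", "cy" (pixels), "world_from_camera" (4x4, takes a point from camera to world coordinates). Camera axes: x right, y up, looking along -z (the intrinsics and any distortion apply to the point x, -y, -z); pixel columns grow to the right and rows downward; lengths in m; the calibration is good to about 2 mm. A picture is of the moment at which its call begins.
- arm.finish_job(): hands the job in, once; it reports no verdict.
Trained networks look in a picture, given as the dict that the camera call returned (one of the last four; its "shot" number tells which), for a name from the list of things; names that differ only in an ending like _2 or _b are one class to them, and where a whole thing is asked for, a point or a joint stands for the part that bears it (a point fixed in the world has none). Each returns a list of dicts, best first, with "conf" (0 to 1); they miss things now and then, are a little off and sometimes report something else, mostly with a low value. They report only what shows in the picture. A call takes as long as a camera call. They do not tell look-alikes from the thing itself.
- viewer.look_for(picture, name): "position" ([column, row] in pixels, amid what is visible of it).
The state is a dict: "time_s": time; "q": joint angles; "dq": joint speeds; "joint_efforts": joint torques, N m; "eef_pos": TCP position; "tcp_rot": TCP orientation; "force": force on the tool from outside, world axes, zero at the start; "wrist_torque": the same for the moment, N m; "finger_gap": opening from 0.0 (shut) to 1.0 (fully open).
Only numpy, scipy, OpenCV 4.12 (cv2) and the standard library are available. Lean on these libraries where they do the work, as an engineer would, in place of code of your own. Each camera call takes 0.05 s, during which the arm holds its last target.

## Task

Get the bench stone saw ready for a cut. First, with the blank still on the bench, press the raised blade guard down by its thumb tab until the catch holds it shut by itself. Then lay the larger stone blank flat on the saw's cart and press it into the corner, a long side flat against the fence and an end against the length stop, and finish while still holding it there, pressed firmly against both; leave the offcut, the mallet and the chisel where they lie.

Things in the scene. Friction and masses are not known exactly. Their poses are not given: they have to be found in the camera images.
- saw: Fixed bench stone saw, turned up to 0.15 rad. Origin: underside centre of its tub (350 mm x, 660 mm y, 55 mm high). Upright blade in the plane x = 0. Locked aluminium cart at the -y end: flat top 85 mm above the bench, x -155 to 155 mm, y -310 to -55 mm, 8 mm slot at x = 0. Blade y 90 to 270 mm; motor and column x above 40 mm, y above 120 mm, 240 mm high.
- fence: Aluminium fence fixed across the cart's +y edge, 300 mm long along x, 12 mm thick, 15 mm high above the cart's top. Origin: foot of its working face (which looks to -y), on the blade line, at the height of the cart's top. Axes as the saw's.
- length_stop: Dark steel stop clamped to the fence; it does not move. Origin: foot of the inner corner of stop and fence, at the height of the cart's top. Its working face looks to -x, is 18 mm high and runs from the fence 55 mm to -y; its clamp (22 mm high) is on the +x side of that face. Axes as the saw's. The blank goes to the -x, -y side of this origin.
- blade_guard (a joint): Hinge of the grey blade guard, rad: 0 = shut (top 262 mm above the bench), 0.5 = fully up (315 mm). A spring lifts it to 0.5 whenever it is let go, unless it was pressed home to 0, where a roller catch snaps over its pin and holds it. Pressing takes 1 to 2 N at the tab, about 3 to 6 N over the last 0.07 rad; 0 is a firm stop.
- guard_tab (a point): Point on the top face of the guard's thumb tab, a dark steel plate 44 mm wide (x), 6 mm thick, at the guard's -y end; free from 20 mm to -y to 30 mm to +y of this point, where the guard's body begins. It lies 243 mm to -y of the hinge axis and 10 mm above it when shut, and swings up about that axis. Its axes turn with the guard.
- guard_hinge (a point): Point on the guard's hinge axis, in the blade's plane, fixed on the saw, 165 mm above the bench. The axis is the saw's x.
- blank: Buff sandstone blank, a rectangular block 90 mm (x) by 52 mm (y) by 52 mm (z), about 0.45 to 0.7 kg, lying loose on the bench at the -y side of the saw. Origin: its centre, 26 mm above what it lies on.
- offcut: Bystander: small flat stone offcut 46 by 60 by 24 mm on the bench. Origin: centre of its underside.
- mallet: Bystander: mason's mallet standing on its round white head (96 mm across, 92 mm high), handle up, 200 mm high in all. Origin: centre of its underside.
- chisel: Bystander: mason's steel chisel lying on the bench, about 205 mm long along its x, 12 mm thick. Origin: on its underside, near mid-length.
Mind the look-alikes: they are no part of the job. Leave any black, orange or red look-alike of the blank alone.

How it is judged:
On the way, in this order (a step that is already met when the one before it is completed fails the run):
1. the blade guard is shut while the blank still lies on the bench (value of joint blade_guard below 0.03 rad and height (world z) of blank below 0.045 m), for 0.2 s.
2. the blank lies on the cart (z of blank in the frame of fence between 0.022 and 0.032 m and x of blank in the frame of fence between -0.15 and 0.15 m and y of blank in the frame of fence between -0.24 and 0 m), for 0.1 s.
At the end, for the whole second after the job is handed in: For the last second: guard shut by its catch (under 0.03 rad); blank at rest, flat on the cart, within 4 mm of home in the corner, square to the fence within 0.04 rad, and the robot pressing it on the fence and on the length stop with more than 2 N each (value of joint blade_guard below 0.03 rad and contact force between blank and fence above 2 N and contact force between blank and length_stop above 2 N and z of blank in the frame of length_stop between 0.022 and 0.03 m and x of blank in the frame of length_stop between -0.049 and -0.042 m and y of blank in the frame of length_stop between -0.03 and -0.023 m and angle between the x axis of blank and the x axis of fence, either way round below 0.04 rad and (angle between the z axis of blank and the z axis of fence, either way round below 0.06 rad or angle between the y axis of blank and the z axis of fence, either way round below 0.06 rad) and linear speed of blank below 0.02 m/s); the arm keeps its last pose, push and grip.
It fails at once if the offcut is moved by more than 30 mm (distance of offcut from where it was at the start of the episode above 0.03 m).
It fails at once if the mallet is moved by more than 30 mm (distance of mallet from where it was at the start of the episode above 0.03 m).
It fails at once if the chisel is moved by more than 30 mm (distance of chisel from where it was at the start of the episode above 0.03 m).
It also fails if it takes over 72 s, if anything falls off the work surface, if the arm or the gripper's body presses on something with over 40 N, if the wrist force passes 120 N, or if a joint passes its speed limit or range.

## Working session

There is one attempt and no reset: what is moved stays moved. The work goes in short steps, Python scripts to look and compute and a shell command to move; the robot and the scene stay as the last step left them, time stands still between calls to the robot, and variables do not carry over. Pictures are saved under pics/ and viewed, and the job is handed in when it is done.

```bash
mkdir -p pics; ls; cat > h.py <<'E'
import numpy as np, cv2
from workcell import arm, viewer
def grab(n,fn):
    p=viewer.grab_frame(n); cv2.imwrite('pics/'+fn,p['frame'][:,:,::-1]); return p
def pt(p,c,r):
    z=p['z_map'][int(round(r)),int(round(c))]
    v=np.array([(c-p['cx'])/p['fx']*z,-(r-p['cy'])/p['fy']*z,-z,1]); return (p['world_from_camera']@v)[:3]
def cloud(p):
    z=p['z_map'];r,c=np.mgrid[:z.shape[0],:z.shape[1]]
    v=np.stack([(c-p['cx'])/p['fx']*z,-(r-p['cy'])/p['fy']*z,-z,np.ones_like(z)],-1)
    w=(v@p['world_from_camera'].T)[...,:3]; w[z==0]=np.nan; return w
E
python3 - <<'E'
from h import *
s=arm.observe(); print(s)
for n in ['top','side']:
    p=grab(n,n+'0.png'); print(n,{k:v for k,v in p.items() if k not in('frame','z_map')})
    for t in ['saw','fence','length_stop','blade_guard','guard_tab','blank','offcut','mallet','chisel']:
        for d in viewer.look_for(p,t)[:3]:
            c,r=d['position']; print(t,np.round([c,r],1),round(d['conf'],2),np.round(pt(p,c,r),3))
E
```

```text
pics
{'time_s': 0.0, 'q': array([-1.35582874,  0.5765395 ,  0.02482237,  1.43789778, -0.01502254,
        1.12898157, -0.05654722]), 'dq': array([ 0.00072191, -0.00103863, -0.00225116,  0.00102914, -0.0001754 ,
        0.00113847, -0.00101323]), 'joint_efforts': array([-1.21749610e-03, -7.65769601e+01,  2.25009710e+00, -2.85984331e+01,
        1.53935904e-02,  1.22326717e-02,  4.27469661e-05]), 'eef_pos': array([0.1985149 , 0.64464244, 0.20534083]), 'tcp_rot': array([-1.55968   ,  0.23470026, -0.23439913]), 'force': array([-0.30305739, -0.15519695,  0.27264582]), 'wrist_torque': array([0.03478422, 0.03963356, 0.04906341]), 'finger_gap': 0.99503008510955}
top {'fx': 475.61627208715726, 'fy': 475.61627208715726, 'cx': 277.4043835132199, 'cy': 212.7492265192027, 'world_from_camera': array([[ 0.00906867,  0.99730999, -0.07273609,  0.38633348],
       [-0.9998326 ,  0.01019949,  0.01519052, -0.04799313],
       [ 0.01589153,  0.07258616,  0.99723553,  1.46443133],
       [ 0.        ,  0.        ,  0.        ,  1.        ]]), 'shot': 1}
saw [185.5 193.6] 0.75 [0.549 0.212 0.008]
fence [21
[... 878 characters left out ...]
  1.        ]]), 'shot': 2}
saw [273.  183.3] 0.92 [0.52  0.089 0.084]
fence [268.2 178.2] 0.82 [0.51  0.104 0.094]
fence [246.8  88.8] 0.55 [0.504 0.309 0.282]
length_stop [301.8 171. ] 0.57 [0.614 0.097 0.103]
length_stop [270.8 182. ] 0.17 [0.515 0.095 0.086]
blade_guard [249.9  86.7] 0.75 [0.513 0.308 0.288]
guard_tab [246.5  87.1] 0.7 [0.505 0.319 0.281]
blank [205.4 387.1] 0.81 [ 0.221 -0.44   0.05 ]
blank [303.  326.2] 0.8 [ 0.463 -0.365  0.049]
blank [333.1 377. ] 0.72 [ 0.486 -0.495  0.05 ]
offcut [378.7 294. ] 0.81 [ 0.681 -0.321  0.022]
mallet [395.4 331.7] 0.79 [ 0.643 -0.455  0.092]
chisel [252.8 351.2] 0.96 [ 0.338 -0.373  0.011]
chisel [305.3 326. ] 0.59 [ 0.468 -0.367  0.051]
```

View pics/top0.png

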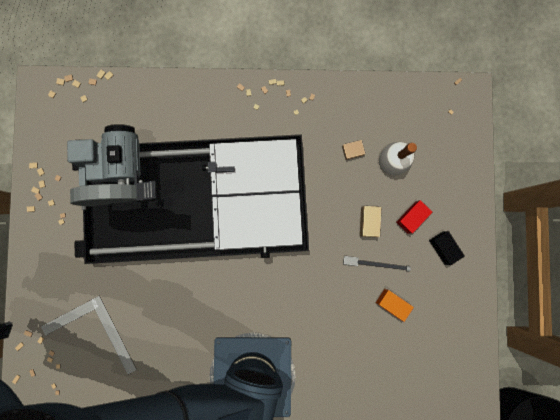

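View pics/side0.png

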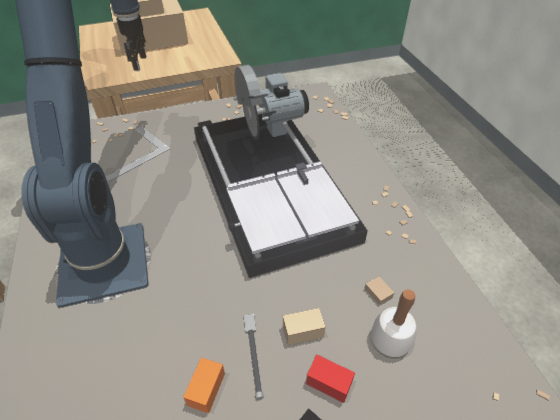

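```bash
python3 - <<'E'
from h import *
p=grab('top','t1.png'); w=cloud(p); np.save('top.npy',w)
a=p['frame'][120:270,60:320,::-1]; cv2.imwrite('pics/tc.png',cv2.resize(a,None,fx=3,fy=3,interpolation=cv2.INTER_CUBIC))
z=w[...,2]
# cart top
m=(np.abs(z-.085)<.005); m[:, :205]=0; m[:,320:]=0; m[:130]=0;m[260:]=0
r=cv2.minAreaRect(w[m][:,:2].astype(np.float32)*1000); print('cart',r,cv2.boxPoints(r), np.median(w[m][:,2]))
# fence top
m=(np.abs(z-.1)<.004); m[:, :205]=0; m[:,222:]=0; m[:130]=0;m[260:]=0
print(m.sum());q=w[m]; print('fence', np.polyfit(q[:,0],q[:,1],1),q.min(0),q.max(0))
# blank
m=(z>.04)&(z<.06); m[:,:350]=0; m[:,390:]=0; m[:200]=0;m[245:]=0
r=cv2.minAreaRect(w[m][:,:2].astype(np.float32)*1000); print('blank',r,cv2.boxPoints(r),np.median(w[m][:,2]))
for rr in range(182,202,2): print(rr,[ (round(float(z[rr,c])*1000)) for c in range(128,164,2)])
p=grab('side','s1.png'); np.save('side.npy',cloud(p))
a=p['frame'][55:260,180:380,::-1]; cv2.imwrite('pics/sc.png',cv2.resize(a,None,fx=2.9,fy=2.9,interpolation=cv2.INTER_CUBIC))
E
```

```text
cart ((527.4976806640625, -5.2204132080078125), (342.633056640625, 255.16798400878906), 3.8571383953094482) [[ 347.98676   110.550316]
 [ 365.15167  -144.03969 ]
 [ 707.0086   -120.99114 ]
 [ 689.8437    133.59886 ]] 0.08504042901325937
354
fence [0.06571227 0.0783655 ] [0.38598845 0.09529503 0.09609347] [0.68363724 0.14224931 0.10384296]
blank ((468.7145690917969, -350.6500244140625), (53.67052459716797, 90.3016586303711), 86.80985260009766) [[ 422.14032 -374.93106]
 [ 512.30206 -379.95633]
 [ 515.2888  -326.369  ]
 [ 425.12708 -321.34372]] 0.05147409244342538
182 [248, -1, 4, 174, 186, 172, 180, 282, 285, 283, 290, 296, 295, 302, 6, 2, 2, 8]
184 [289, 8, 1, 171, 272, 274, 280, 289, 288, 287, 294, 294, 300, 299, 2, 4, 8, 5]
186 [288, 285, 281, 279, 267, 275, 278, 284, 290, 287, 290, 297, 301, 300, 7, 5, 4, 7]
188 [291, 286, 280, 273, 273, 276, 280, 281, 285, 286, 289, 294, 298, 303, -1, 10, 4, -2]
190 [289, 286, 280, 280, 270, 273, 280, 279, 287, 292, 292, 297, 293, 303, 7, 5, 7, 1]
192 [290, 287, 282, 279, 269, 273, 276, 281, 283, 290, 291, 291, 296, 299, 4, 7, 0, 7]
194 [287, 285, 283, 277, 270, 273, 279, 280, 284, 285, 291, 294, 296, 298, 297, 7, 8, 5]
196 [289, 285, 278, 276, 274, 275, 274, 282, 280, 287, 293, 293, 296, 299, 297, 6, 2, 4]
198 [284, 282, 283, 278, 275, 272, 277, 283, 286, 282, 292, 293, 296, 294, 1, 3, 2, 3]
200 [240, 240, 237, 232, 235, 273, 85, 87, 8, 6, 5, 4, 12, 7, 1, 7, 7, 6]
```

View pics/tc.png

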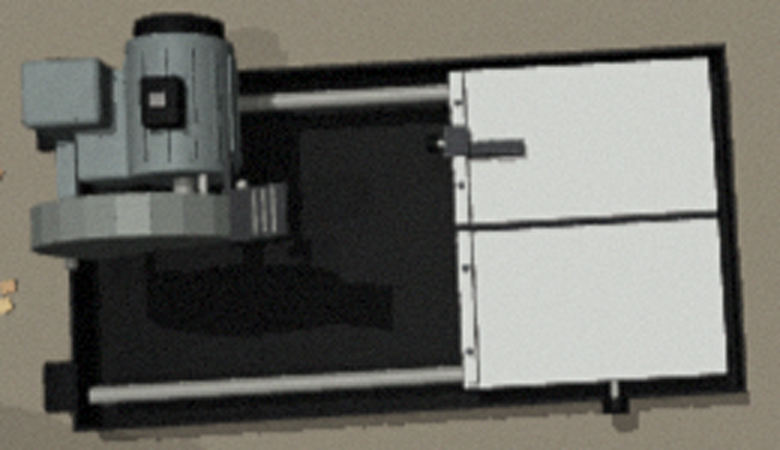

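View pics/sc.png

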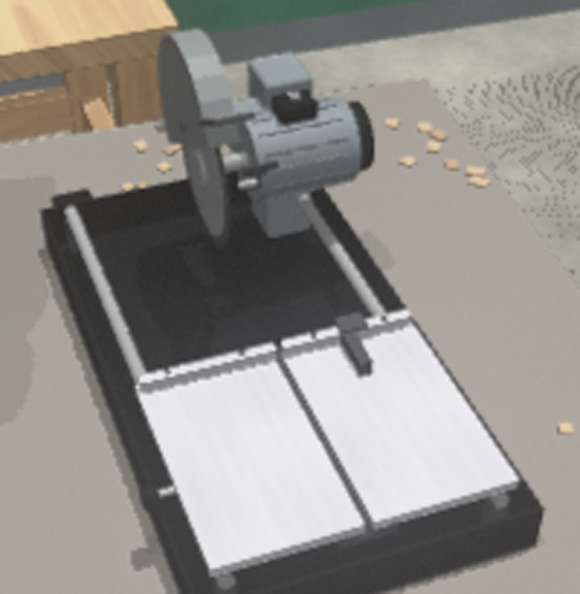

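```bash
python3 - <<'E'
from h import *
from scipy.spatial.transform import Rotation as R
w=np.load('top.npy'); s=np.load('side.npy')
print(R.from_rotvec(arm.observe()['tcp_rot']).as_matrix().round(3))
f=cv2.imread('pics/t1.png').astype(int); B,G,Rr=f[...,0],f[...,1],f[...,2]
def ext(m,n): 
    q=w[m]; q=q[np.isfinite(q[:,0])]; print(n,len(q),np.percentile(q,[1,50,99],axis=0).round(3).tolist())
red=(Rr>150)&(G<60)&(B<60); red[:, :395]=0; red[:,440:]=0; red[:190]=0;red[245:]=0
ext(red,'red')
g=cv2.imread('pics/s1.png').astype(int)
y=0.066; ex=np.array([np.cos(y),np.sin(y)]); ey=np.array([-np.sin(y),np.cos(y)])
for nm,W,im in (('top',w,f),('side',s,g)):
    white=(im.min(2)>170)
    z=W[...,2]; U=W[...,:2]@ex; V=W[...,:2]@ey
    m=white&(abs(z-.085)<.006)&(W[...,0]>.3)&(W[...,0]<.75)&(abs(W[...,1])<.2)
    print(nm,'cart U',np.percentile(U[m],[.5,99.5]).round(4),'V',np.percentile(V[m],[.5,99.5]).round(4))
    m=(abs(z-.1)<.004)&(W[...,0]>.3)&(W[...,0]<.75)&(V>.05)&(V<.12)
    q=m&(U<.56)
    print('fence', m.sum(),np.percentile(U[m],[1,99]).round(4),'V',np.percentile(V[q],[2,50,98]).round(4),np.polyfit(W[q][:,0],W[q][:,1],1))
    m=(z>.096)&(z<.115)&(V<.066)&(V>-.02)&(U>.5)&(U<.7)
    print('stop',m.sum(),np.percentile(U[m],[2,50,98]).round(4),np.percentile(V[m],[2,50,98]).round(4),np.median(z[m]))
    m=(z>.104)&(z<.115)&(V<.10)&(V>.0)&(U>.5)&(U<.7)
    print('stop2',m.sum(),np.percentile(U[m],[2,50,98]).round(4),np.percentile(V[m],[2,50,98]).round(4),np.median(z[m]))
    m=(z>.27)&(z<.32)&(V<.30)&(V>.1)&(U>.45)&(U<.6)
    print('tab U',np.percentile(U[m],[2,50,98]).round(4),'V',np.percentile(V[m],[1,2,50,98]).round(4),'z at min',np.median(z[m&(V<V[m].min()+.01)]))
    for a in np.arange(.19,.3,.01):
        k=m&(abs(V-a)<.005)
        if k.sum()>3: print(round(a,3),k.sum(),np.median(z[k]).round(4),np.percentile(U[k],[3,97]).round(3))
E
```

```text
[[ 0.956 -0.     0.294]
 [-0.294  0.     0.956]
 [-0.    -1.    -0.   ]]
red 494 [[0.442, -0.526, 0.045], [0.484, -0.484, 0.052], [0.526, -0.442, 0.058]]
top cart U [0.3895 0.694 ] V [-0.1651  0.0695]
fence 366 [0.3951 0.6888] V [0.0724 0.0779 0.0841] [0.06295294 0.07964408]
stop 85 [0.6093 0.6158 0.6231] [0.0196 0.0425 0.0658] 0.10271293649911128
stop2 128 [0.5022 0.6187 0.6655] [0.0225 0.0767 0.0914] 0.10620764326985688
tab U [0.521  0.5407 0.5614] V [0.2    0.2006 0.2536 0.2983] z at min 0.2982362498979677
0.2 47 0.2987 [0.521 0.561]
0.21 66 0.2968 [0.52  0.561]
0.22 60 0.2903 [0.521 0.561]
0.23 64 0.2847 [0.52  0.562]
0.24 56 0.2793 [0.521 0.562]
0.25 59 0.2736 [0.522 0.562]
0.26 75 0.28 [0.524 0.557]
0.27 78 0.2894 [0.524 0.558]
0.28 71 0.2975 [0.524 0.558]
0.29 74 0.3033 [0.524 0.558]
side cart U [0.3875 0.6935] V [-0.1691  0.0699]
fence 342 [0.3943 0.6871] V [0.0673 0.074  0.0828] [0.06779106 0.07383388]
stop 70 [0.6074 0.6133 0.6213] [0.0145 0.0372 0.0658] 0.10209157843838257
stop2 56 [0.6077 0.6204 0.6366] [0.0207 0.0738 0.0911] 0.10558202972425146
tab U [0.5191 0.5378 0.5573] V [0.1955 0.1961 0.2684 0.2972] z at min 0.29728431918300535
0.2 34 0.2973 [0.52  0.561]
0.21 8 0.2964 [0.519 0.548]
0.22 7 0.2876 [0.518 0.54 ]
0.23 4 0.2838 [0.518 0.557]
0.25 18 0.2748 [0.524 0.556]
0.26 55 0.2803 [0.523 0.555]
0.27 54 0.2885 [0.523 0.557]
0.28 52 0.2972 [0.523 0.556]
0.29 44 0.3028 [0.522 0.556]
```

```bash
python3 - <<'E'
from scipy.spatial.transform import Rotation as R
import numpy as np
t=R.from_rotvec(.3*np.array([np.cos(.066),np.sin(.066),0]))
print((t*R.from_rotvec([0,0,.364])).as_rotvec(), t.as_rotvec())
E
python3 -m jog '[0,0,60,0,0,0,0, 0,0,120,0,0,0.1,0, 0,0,180,0,0,0.2,0, 0,0,210,0,0,0.3,0, 30,-40,210,0,0,0.364,0, 60,-80,210,0,0,0.364,0, 95,-120,210,0,0,0.364,0, 125,-160,210,0,0,0.364,0]'
```

```text
[ 0.29962531 -0.03491327  0.36125383] [0.29934684 0.01978563 0.        ]
time_s: 2.1
eef_pos: [0.3249, 0.4835, 0.4163]
tcp_rot: [-1.57, -0.051, 0.05]
force: [0.1, -0.2, 0.9]
finger_gap: 0.005
```

```bash
python3 -m jog '[30,-37,0,0.1,0.007,0,0, 61,-74,0,0.15,0.01,0,0, 91,-111,0,0.2,0.013,0,0, 122,-148,0,0.25,0.016,0,0, 152,-185,0,0.3,0.02,0,0, 180,-220,0,0.3,0.02,0,0, 203,-246,-20,0.3,0.02,0,0, 203,-246,-60,0.3,0.02,0,0, 203,-246,-75,0.3,0.02,0,0,203,-246,-75,0.3,0.02,0,0]'; python3 - <<'E'
from h import *
for n in ('side','top'):
    p=grab(n,n+'2.png'); s=(slice(100,260),slice(60,260)) if n=='top' else (slice(20,220),slice(160,360))
    cv2.imwrite('pics/%s2c.png'%n,cv2.resize(p['frame'][s][:,:,::-1],None,fx=2.9,fy=2.9))
E
```

```text
time_s: 3.35
eef_pos: [0.5261, 0.2396, 0.341]
tcp_rot: [-1.27, -0.04, 0.058]
force: [-0.6, -0.2, 0.5]
finger_gap: 0.005
```

View pics/side2c.png

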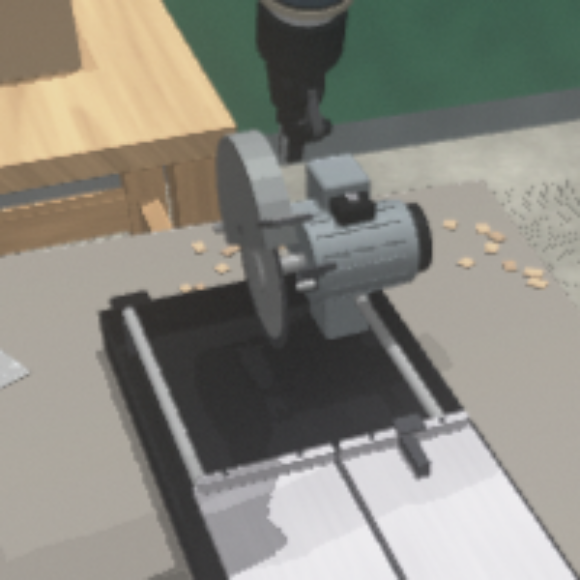

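View pics/top2c.png

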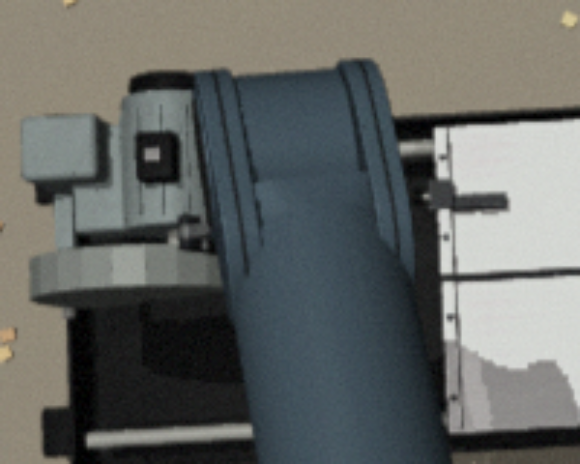

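```bash
python3 -m jog '[0,3,-25,0,0,0,0, 0,5,-40,0,0,0,0, 0,3,-50,0,0,0,0, 0,-2,-58,0,0,0,0, 0,-7,-68,0,0,0,0, 1,-11,-79,0,0,0,0, 1,-16,-91,0,0,0,0,1,-16,-91,0,0,0,0]'; python3 - <<'E'
from h import *
p=grab('side','s3.png');cv2.imwrite('pics/s3c.png',cv2.resize(p['frame'][40:200,180:340][:,:,::-1],None,fx=3.6,fy=3.6))
E
```

```text
time_s: 4.45
eef_pos: [0.5273, 0.2224, 0.249]
tcp_rot: [-1.27, -0.039, 0.057]
force: [0.3, -0.0, 0.1]
finger_gap: 0.001
```

View pics/s3c.png

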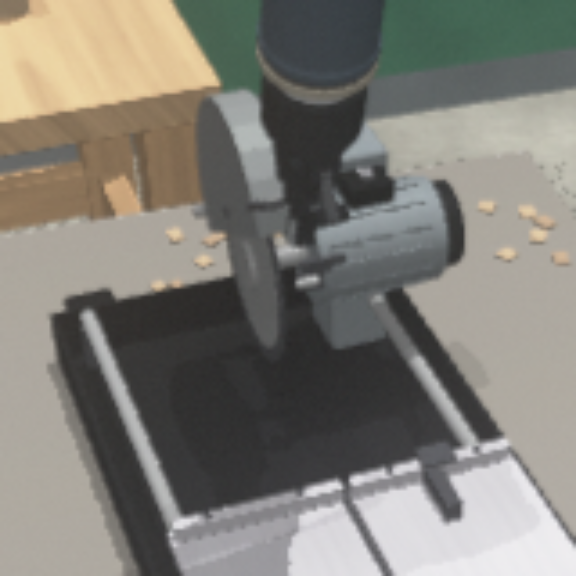

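```bash
python3 - <<'E'
from h import *
y=0.066; ex=np.array([np.cos(y),np.sin(y)]); ey=np.array([-np.sin(y),np.cos(y)])
p=grab('side','s4.png'); w=cloud(p); 
s=np.load('side.npy')
for W in (s,w):
    U=W[...,:2]@ex;V=W[...,:2]@ey;z=W[...,2]
    m=(U>.515)&(U<.57)&(V>.1)&(V<.45)&(z>.19)&(z<.32)
    for a in np.arange(.16,.42,.02):
        k=m&(abs(V-a)<.01)
        if k.sum()>3: print(round(a,3),k.sum(),z[k].max().round(3),z[k].min().round(3),np.percentile(U[k],[3,97]).round(3))
    print()
a=p['frame'][40:160,200:320][:,:,::-1]
cv2.imwrite('pics/s4c.png',cv2.resize(cv2.convertScaleAbs(a,alpha=2,beta=20),None,fx=5,fy=5,interpolation=cv2.INTER_CUBIC))
E
```

```text
0.2 44 0.302 0.288 [0.519 0.56 ]
0.22 10 0.292 0.281 [0.518 0.554]
0.24 102 0.282 0.19 [0.519 0.555]
0.26 140 0.293 0.194 [0.523 0.556]
0.28 133 0.305 0.193 [0.522 0.556]
0.3 124 0.313 0.191 [0.522 0.556]
0.32 103 0.316 0.19 [0.522 0.554]
0.34 81 0.316 0.191 [0.522 0.553]
0.36 67 0.313 0.191 [0.522 0.554]
0.38 54 0.307 0.197 [0.522 0.541]
0.4 42 0.289 0.192 [0.522 0.524]

0.16 52 0.32 0.275 [0.528 0.546]
0.18 21 0.319 0.271 [0.529 0.552]
0.2 19 0.301 0.289 [0.519 0.535]
0.22 6 0.294 0.281 [0.518 0.529]
0.24 82 0.284 0.191 [0.52  0.547]
0.26 128 0.296 0.19 [0.522 0.55 ]
0.28 124 0.307 0.191 [0.522 0.551]
0.3 105 0.314 0.192 [0.522 0.548]
0.32 95 0.317 0.19 [0.522 0.551]
0.34 80 0.315 0.192 [0.522 0.554]
0.36 71 0.314 0.193 [0.522 0.553]
0.38 53 0.306 0.191 [0.522 0.542]
0.4 42 0.291 0.192 [0.522 0.524]
```

View pics/s4c.png

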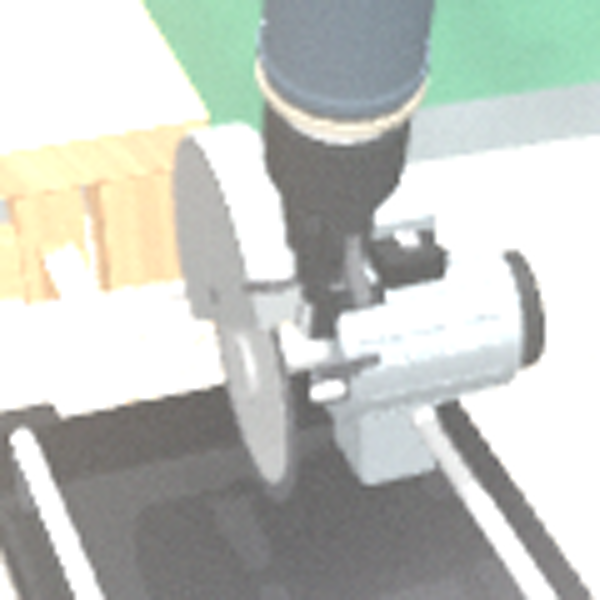

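```bash
python3 -m jog '[2,-30,0,0,0,0,0, 2,-45,30,0,0,0,0, 2,-40,80,0,0,0,0, 0,0,85,0,0,0,0, -2,37,75,0,0,0,0, -2,37,55,0,0,0,0, -2,36,38,0,0,0,0, -2,31,27,0,0,0,0, -2,26,16,0,0,0,0, -1,21,5,0,0,0,0,-1,17,-6,0,0,0,0]'; python3 - <<'E'
from h import *
y=0.066; ex=np.array([np.cos(y),np.sin(y)]); ey=np.array([-np.sin(y),np.cos(y)])
p=grab('side','s5.png'); W=cloud(p); U=W[...,:2]@ex;V=W[...,:2]@ey;z=W[...,2]
m=(U>.515)&(U<.56)&(V>.24)&(V<.45)&(z>.15)&(z<.34); 
for a in np.arange(.26,.42,.02):
    k=m&(abs(V-a)<.01)
    if k.sum()>3: print(round(a,2),z[k].max().round(3))
E
```

```text
time_s: 5.92
eef_pos: [0.5272, 0.2395, 0.2438]
tcp_rot: [-1.27, -0.041, 0.055]
force: [-0.0, -0.2, 0.9]
finger_gap: 0.001
0.26 0.286
0.28 0.297
0.3 0.302
0.32 0.304
0.34 0.303
0.36 0.299
0.38 0.288
0.4 0.273
```

```bash
python3 -m jog '[0,-4,-11,0,0,0,0, 0,-7,-22,0,0,0,0, 0,-9,-34,0,0,0,0, 0,-11,-45,0,0,0,0, 0,-12,-54,0,0,0,0, 0,-13,-60,0,0,0,0,0,-13,-64,0,0,0,0,0,-13,-64,0,0,0,0]'
```

```text
time_s: 6.98
eef_pos: [0.5266, 0.2272, 0.18]
tcp_rot: [-1.27, -0.041, 0.057]
force: [-1.0, -0.1, 0.9]
finger_gap: -0.001
```

```bash
python3 -m jog '[0,0,-3,0,0,0,0,0,0,-5,0,0,0,0,0,0,-5,0,0,0,0]'
```

```text
time_s: 7.35
eef_pos: [0.5268, 0.2271, 0.1751]
tcp_rot: [-1.27, -0.041, 0.056]
force: [0.5, -0.0, 0.9]
finger_gap: -0.0
```

```bash
cat > guard.py <<'E'
from h import *
import sys
y=0.066; ex=np.array([np.cos(y),np.sin(y)]); ey=np.array([-np.sin(y),np.cos(y)])
p=grab('side',sys.argv[1]); W=cloud(p); U=W[...,:2]@ex;V=W[...,:2]@ey;z=W[...,2]
m=(U>.515)&(U<.56)&(V>.26)&(V<.45)&(z>.15)&(z<.34); 
print([(round(a,2),round(float(z[m&(abs(V-a)<.01)].max()),3)) for a in np.arange(.28,.42,.02)])
print(arm.observe()['force'],arm.observe()['eef_pos'])
E
python3 guard.py s6.png; python3 -m jog '[0,0,-2,0,0,0,0,0,0,-4,0,0,0,0,0,0,-4,0,0,0,0]';python3 guard.py s7.png
```

```text
[(np.float64(0.28), 0.269), (np.float64(0.3), 0.275), (np.float64(0.32), 0.276), (np.float64(0.34), 0.274), (np.float64(0.36), 0.268), (np.float64(0.38), 0.259), (np.float64(0.4), 0.241)]
[ 0.2415332  -0.66966991  0.22435677] [0.52677022 0.22715301 0.17523347]
time_s: 7.78
eef_pos: [0.5267, 0.2271, 0.171]
tcp_rot: [-1.27, -0.041, 0.057]
force: [0.6, -0.5, 1.3]
finger_gap: -0.002
[(np.float64(0.28), 0.269), (np.float64(0.3), 0.273), (np.float64(0.32), 0.273), (np.float64(0.34), 0.271), (np.float64(0.36), 0.268), (np.float64(0.38), 0.255), (np.float64(0.4), 0.239)]
[ 0.32100829 -0.85388058  0.34210812] [0.52667746 0.22710836 0.17109432]
```

```bash
python3 -m jog '[0,0,-2,0,0,0,0,0,0,-4,0,0,0,0,0,0,-6,0,0,0,0,0,0,-8,0,0,0,0,0,0,-8,0,0,0,0]';python3 guard.py s8.png;python3 -m jog '[0,0,-2,0,0,0,0,0,0,-4,0,0,0,0,0,0,-4,0,0,0,0]';python3 guard.py s9.png; python3 - <<'E'
import cv2
a=cv2.imread('pics/s9.png')[40:160,200:320]
cv2.imwrite('pics/s9c.png',cv2.resize(cv2.convertScaleAbs(a,alpha=2,beta=20),None,fx=5,fy=5,interpolation=cv2.INTER_CUBIC))
E
```

```text
time_s: 8.45
eef_pos: [0.5268, 0.2267, 0.1632]
tcp_rot: [-1.27, -0.041, 0.056]
force: [-0.9, -2.2, 2.1]
finger_gap: -0.001
[(np.float64(0.28), 0.265), (np.float64(0.3), 0.269), (np.float64(0.32), 0.27), (np.float64(0.34), 0.268), (np.float64(0.36), 0.263), (np.float64(0.38), 0.254), (np.float64(0.4), 0.235)]
[-0.39600332 -1.9058324   2.81191401] [0.52683286 0.22684593 0.16325187]
time_s: 8.88
eef_pos: [0.5264, 0.2274, 0.1588]
tcp_rot: [-1.27, -0.041, 0.057]
force: [0.5, -0.5, -0.8]
finger_gap: 0.0
[(np.float64(0.28), 0.263), (np.float64(0.3), 0.267), (np.float64(0.32), 0.27), (np.float64(0.34), 0.266), (np.float64(0.36), 0.262), (np.float64(0.38), 0.252), (np.float64(0.4), 0.236)]
[ 0.23527837 -0.00714217  0.30072343] [0.52627975 0.22748616 0.15880805]
```

View pics/s9c.png

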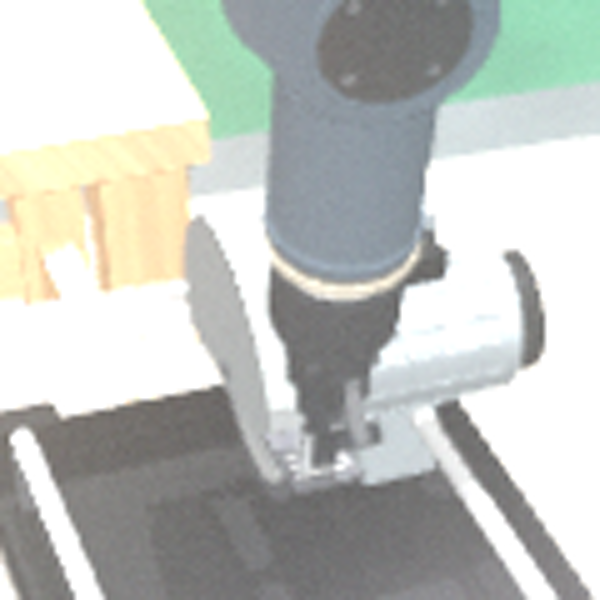

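```bash
python3 - <<'E'
from h import *
y=0.066; ex=np.array([np.cos(y),np.sin(y)]); ey=np.array([-np.sin(y),np.cos(y)])
p=grab('side','s10.png'); W=cloud(p); U=W[...,:2]@ex;V=W[...,:2]@ey;z=W[...,2]
for r in range(118,140,2): print(r,' '.join('%d/%d/%d'%(1000*U[r,c]-541,1000*V[r,c],1000*z[r,c]) for c in range(250,280,2)))
a=p['frame'][100:150,240:290][:,:,::-1]
cv2.imwrite('pics/s10c.png',cv2.resize(cv2.convertScaleAbs(a,alpha=2,beta=20),None,fx=11,fy=11,interpolation=cv2.INTER_CUBIC))
E
```

```text
118 -17/261/185 -17/238/200 -13/231/204 -7/228/204 0/229/202 -18/151/255 -14/144/258 -10/139/261 -12/113/277 -7/111/278 0/116/272 3/108/277 66/272/158 72/269/159 81/274/154Traceback (most recent call last):
  File "<stdin>", line 4, in <module>
  File "<stdin>", line 4, in <genexpr>
ValueError: cannot convert float NaN to integer
```

```bash
python3 - <<'E'
from h import *
y=0.066; ex=np.array([np.cos(y),np.sin(y)]); ey=np.array([-np.sin(y),np.cos(y)])
p=grab('side','s10.png'); W=np.nan_to_num(cloud(p)); U=W[...,:2]@ex;V=W[...,:2]@ey;z=W[...,2]
for r in range(122,142,2): print(r,' '.join('%d/%d/%d'%(1000*U[r,c]-541,1000*V[r,c],1000*z[r,c]) for c in range(250,280,2)))
a=p['frame'][100:150,240:290][:,:,::-1]
cv2.imwrite('pics/s10c.png',cv2.resize(cv2.convertScaleAbs(a,alpha=2,beta=20),None,fx=11,fy=11,interpolation=cv2.INTER_CUBIC))
E
```

```text
122 -18/259/172 -17/241/184 -15/226/192 -9/224/192 -2/226/190 -12/172/226 -13/148/242 -8/145/243 -1/150/238 -5/117/260 -2/108/265 3/109/263 70/283/135 78/285/132 84/282/132
124 -18/262/163 -17/243/174 -15/227/185 -9/224/185 -3/223/184 -11/175/218 -13/150/234 -7/149/233 1/159/225 -5/117/253 -3/106/260 2/106/258 101/372/62 110/377/57 118/376/55
126 -17/268/151 -17/244/166 -16/225/179 -10/222/179 -4/222/178 -12/172/212 -12/154/224 -9/145/229 -13/112/252 -9/105/255 -5/101/257 0/99/257 6/102/253 112/380/45 117/373/48
128 -2/325/102 -18/242/160 -20/212/181 -13/212/179 -6/215/175 -12/175/203 -8/168/207 -13/130/233 -13/113/244 -12/99/253 -5/100/251 0/99/250 4/97/250 111/380/37 117/375/38
130 -2/326/93 -18/244/151 -21/210/175 -16/205/177 -12/198/180 -12/176/195 -7/170/198 -13/133/224 -14/111/239 -12/99/246 93/395/22 96/382/30 102/376/32 109/374/32 116/372/31
132 -2/329/82 -2/302/101 -17/224/157 -19/194/178 -14/190/179 -12/175/189 -7/171/190 -2/167/191 4/169/189 13/179/179 19/176/180 94/376/26 102/377/23 110/377/21 118/377/19
134 22/419/6 -1/306/90 -18/224/149 -22/186/177 -18/177/182 -12/176/180 -7/172/182 0/175/178 4/170/180 9/166/182 15/166/180 94/377/16 102/377/14 112/383/8 116/371/15
136 19/410/4 -2/306/81 -2/281/98 -1/258/114 -21/168/181 -14/171/177 -10/166/180 -3/166/178 1/161/180 9/166/174 13/159/178 94/377/7 103/380/3 111/379/1 117/374/3
138 16/403/0 23/399/2 -2/283/89 -2/257/107 42/385/6 -17/163/176 57/383/4 65/383/1 69/373/7 77/374/5 85/373/3 92/370/4 101/373/0 106/365/3 113/363/3
140 10/383/7 18/385/4 25/380/5 32/377/5 39/375/5 47/378/1 53/370/5 60/369/4 68/370/1 74/364/3 81/363/2 88/360/3 95/358/2 100/349/7 107/347/6
```

View pics/s10c.png

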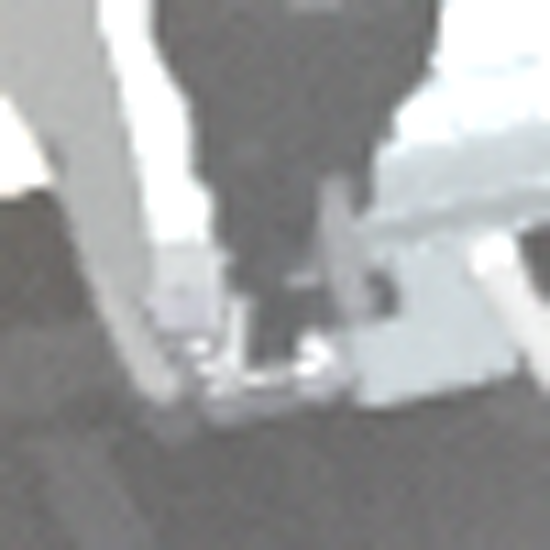

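```bash
python3 -m jog '[0,0,-2,0,0,0,0,0,0,-4,0,0,0,0,0,0,-4,0,0,0,0]';python3 guard.py s11.png;python3 -m jog '[0,0,-2,0,0,0,0,0,0,-4,0,0,0,0,0,0,-4,0,0,0,0]';python3 guard.py s12.png
```

```text
time_s: 9.4
eef_pos: [0.5266, 0.2271, 0.1549]
tcp_rot: [-1.27, -0.041, 0.057]
force: [0.1, 0.5, -0.3]
finger_gap: 0.001
[(np.float64(0.28), 0.26), (np.float64(0.3), 0.265), (np.float64(0.32), 0.267), (np.float64(0.34), 0.264), (np.float64(0.36), 0.259), (np.float64(0.38), 0.251), (np.float64(0.4), 0.23)]
[-0.18401516 -0.2073918   0.54311533] [0.52663606 0.22705674 0.15497765]
time_s: 9.82
eef_pos: [0.5269, 0.227, 0.1516]
tcp_rot: [-1.269, -0.041, 0.056]
force: [-1.6, -1.8, 6.1]
finger_gap: -0.001
[(np.float64(0.28), 0.26), (np.float64(0.3), 0.266), (np.float64(0.32), 0.265), (np.float64(0.34), 0.264), (np.float64(0.36), 0.258), (np.float64(0.38), 0.248), (np.float64(0.4), 0.227)]
[-2.97909212 -1.98117973  7.19467456] [0.52683908 0.22701368 0.15164802]
```

```bash
python3 -m jog '[0,0,-2,0,0,0,0,0,0,-3,0,0,0,0,0,0,-3,0,0,0,0]';python3 -m jog '[0,0,3,0,0,0,0,0,0,15,0,0,0,0,0,0,40,0,0,0,0,0,-10,70,0,0,0,0,0,-30,120,0,0,0,0,0,-30,120,0,0,0,0]';python3 guard.py s13.png
```

```text
time_s: 10.25
eef_pos: [0.5271, 0.227, 0.15]
tcp_rot: [-1.269, -0.042, 0.055]
force: [-6.4, -5.3, 20.7]
finger_gap: -0.005
time_s: 11.0
eef_pos: [0.5291, 0.1957, 0.2723]
tcp_rot: [-1.269, -0.046, 0.05]
force: [-0.5, 0.4, -0.8]
finger_gap: -0.005
[(np.float64(0.28), 0.263), (np.float64(0.3), 0.265), (np.float64(0.32), 0.266), (np.float64(0.34), 0.263), (np.float64(0.36), 0.258), (np.float64(0.38), 0.242), (np.float64(0.4), 0.227)]
[-0.79953651  0.21472473 -0.21149214] [0.52777438 0.19660681 0.27007634]
```

```bash
python3 - <<'E'
from h import *
y=0.066; ex=np.array([np.cos(y),np.sin(y)]); ey=np.array([-np.sin(y),np.cos(y)])
p=grab('side','s14.png'); W=np.nan_to_num(cloud(p)); U=W[...,:2]@ex;V=W[...,:2]@ey;z=W[...,2]
e=arm.observe()['eef_pos']; print('tcp UVz',e[:2]@ex,e[:2]@ey,e[2])
m=(abs(U-.541)<.03)&(V>.1)&(V<.24)&(z>.22)&(z<.4)
for a in np.arange(.24,.36,.01):
    k=m&(abs(z-a)<.005)
    if k.sum(): print(a.round(3),k.sum(),V[k].min().round(3),np.median(V[k]).round(3),U[k].min().round(3),U[k].max().round(3))
k=(abs(U-.541)<.03)&(V>.15)&(V<.24)&(z>.165)&(z<.2)
print('tab',k.sum(),np.median(z[k]),V[k].min()); print(np.polyfit(V[k&(V<.2)],z[k&(V<.2)],1),[np.median(z[k&(abs(V-a)<.006)]).round(4) for a in (.165,.175,.185,.195)])
a=p['frame'][60:160,200:320][:,:,::-1]
cv2.imwrite('pics/s14c.png',cv2.resize(cv2.convertScaleAbs(a,alpha=2,beta=20),None,fx=6,fy=6,interpolation=cv2.INTER_CUBIC))
E
```

```text
tcp UVz 0.5386218453227863 0.16197442093688713 0.2685990082652109
0.29 2 0.142 0.145 0.531 0.533
0.3 19 0.136 0.142 0.527 0.547
0.31 23 0.131 0.136 0.527 0.544
0.32 10 0.136 0.142 0.528 0.532
0.33 7 0.106 0.126 0.525 0.528
0.34 31 0.101 0.125 0.524 0.543
0.35 23 0.103 0.12 0.522 0.544
tab 288 0.17504819789577275 0.15752441317701749
[0.04393504 0.16586914] [np.float64(0.1731), np.float64(0.1742), np.float64(0.1742), np.float64(0.174)]
```

View pics/s14c.png

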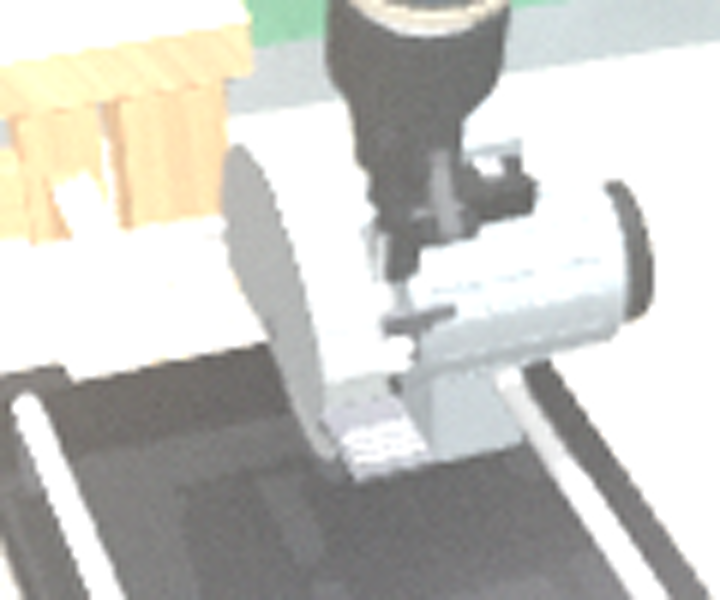

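```bash
python3 - <<'E'
from h import *
from scipy.spatial.transform import Rotation as R
r=R.from_rotvec([0,0,-.122])*R.from_rotvec(-.3*np.array([np.cos(.066),np.sin(.066),0])); print(r.as_rotvec())
m0=R.from_rotvec(arm.observe()['tcp_rot']); print((r*m0).as_matrix().round(3), arm.observe()['eef_pos'])
for f in('top','side'):
    w=np.load(f+'.npy'); z=w[...,2]
    m=(z>.046)&(z<.058)&(abs(w[...,0]-.468)<.07)&(abs(w[...,1]+.35)<.05)
    k=cv2.morphologyEx(m.astype(np.uint8),cv2.MORPH_OPEN,np.ones((3,3),np.uint8))>0
    q=w[k]; print(f,cv2.minAreaRect(q[:,:2].astype(np.float32)*1000),np.median(q,axis=0),q.mean(0))
    q=w[(z>.012)&(abs(w[...,0]-.343)<.045)&(z<.03)&(abs(w[...,1]+.36)<.13)] if 0 else w[(z>.006)&(z<.03)&(w[...,0]>.30)&(w[...,0]<.40)&(abs(w[...,1]+.36)<.13)]
    print('chisel x',np.percentile(q[:,0],[2,98]))
E
```

```text
[-0.30018126 -0.00150092 -0.12108317]
[[ 0.998  0.001  0.057]
 [-0.057  0.001  0.998]
 [ 0.001 -1.     0.001]] [0.5267666  0.19714501 0.26859901]
top ((467.97833251953125, -350.2638854980469), (52.57513427734375, 89.42530822753906), 88.41221618652344) [ 0.46771472 -0.3491803   0.05168136] [ 0.46801919 -0.34993139  0.05171553]
chisel x [0.31452477 0.39314745]
side ((467.0097961425781, -353.51654052734375), (54.67379379272461, 90.15109252929688), 86.05450439453125) [ 0.46603495 -0.35580763  0.05168351] [ 0.46627873 -0.35556762  0.05160072]
chisel x [0.32183273 0.35907293]
```

```bash
python3 -m jog '[0,-30,50,-0.1,0,-0.04,0, 0,-80,70,-0.2,0,-0.08,0, -10,-130,70,-0.3,-0.0015,-0.121,0, -20,-185,70,-0.3,-0.0015,-0.121,75, -30,-240,70,-0.3,-0.0015,-0.121,75, -35,-295,70,-0.3,-0.0015,-0.121,75, -40,-350,50,-0.3,-0.0015,-0.121,75,-45,-400,20,-0.3,-0.0015,-0.121,75,-50,-450,-20,-0.3,-0.0015,-0.121,75,-55,-500,-60,-0.3,-0.0015,-0.121,75,-60,-549,-90,-0.3,-0.0015,-0.121,75,-60,-549,-129,-0.3,-0.0015,-0.121,75,-60,-549,-129,-0.3,-0.0015,-0.121,75]'; python3 - <<'E'
from h import *
p=grab('side','s15.png'); W=np.nan_to_num(cloud(p)); z=W[...,2]
print(arm.observe()['tcp_rot'])
m=(abs(W[...,0]-.467)<.03)&(abs(W[...,1]+.352)<.08)&(z>.07)&(z<.3)
for a in np.arange(.08,.28,.01):
    k=m&(abs(z-a)<.005)
    if k.sum(): print(a.round(3),k.sum(),np.percentile(W[k][:,0],[2,98]).round(3),np.percentile(W[k][:,1],[2,50,98]).round(3))
cv2.imwrite('pics/s15c.png',cv2.resize(p['frame'][230:400,220:400][:,:,::-1],None,fx=3.3,fy=3.3,interpolation=cv2.INTER_CUBIC))
E
```

```text
time_s: 12.72
eef_pos: [0.4647, -0.35, 0.1355]
tcp_rot: [-1.565, 0.05, -0.039]
force: [1.0, 0.4, 0.8]
finger_gap: 0.877
[-1.56702807  0.04680175 -0.0410809 ]
0.17 5 [0.452 0.464] [-0.394 -0.313 -0.312]
0.18 34 [0.451 0.467] [-0.402 -0.394 -0.308]
0.19 19 [0.451 0.465] [-0.402 -0.314 -0.306]
0.2 11 [0.451 0.46 ] [-0.395 -0.392 -0.312]
0.21 3 [0.449 0.452] [-0.401 -0.4   -0.398]
0.22 41 [0.448 0.47 ] [-0.421 -0.417 -0.39 ]
0.23 72 [0.447 0.472] [-0.421 -0.415 -0.378]
0.24 73 [0.446 0.479] [-0.421 -0.388 -0.377]
0.25 80 [0.446 0.481] [-0.421 -0.414 -0.369]
0.26 86 [0.445 0.482] [-0.421 -0.391 -0.361]
0.27 191 [0.447 0.473] [-0.42  -0.407 -0.367]
```

View pics/s15c.png

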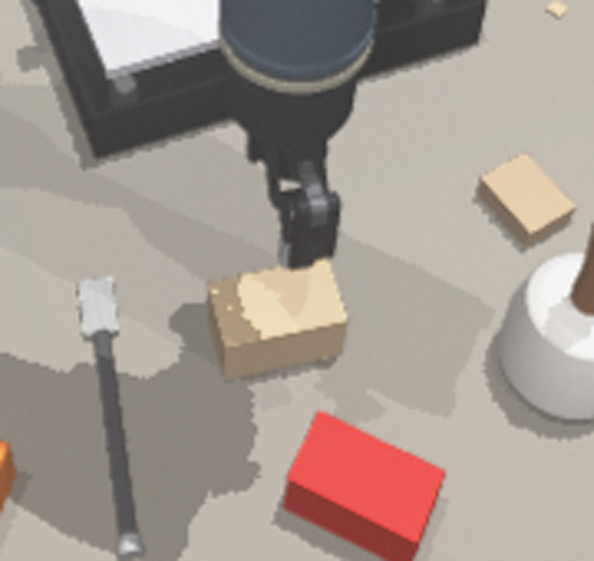

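```bash
python3 -m jog '[2,-2,-30,0,0,0,75,2,-2,-60,0,0,0,75,2,-2,-90,0,0,0,75,2,-2,-110,0,0,0,75,2,-2,-125,0,0,0,75,2,-2,-125,0,0,0,75]'; python3 - <<'E'
from h import *
p=grab('side','s16.png'); W=np.nan_to_num(cloud(p)); z=W[...,2]
print(arm.observe()['eef_pos'],arm.observe()['force'])
cv2.imwrite('pics/s16c.png',cv2.resize(p['frame'][260:370,250:370][:,:,::-1],None,fx=5,fy=5,interpolation=cv2.INTER_CUBIC))
E
```

```text
time_s: 13.52
eef_pos: [0.4691, -0.3533, 0.0143]
tcp_rot: [-1.569, 0.044, -0.043]
force: [0.3, -0.5, 0.8]
finger_gap: 0.879
[ 0.46931552 -0.35374765  0.01487683] [ 0.5890447  -0.53979328  0.19051935]
```

View pics/s16c.png

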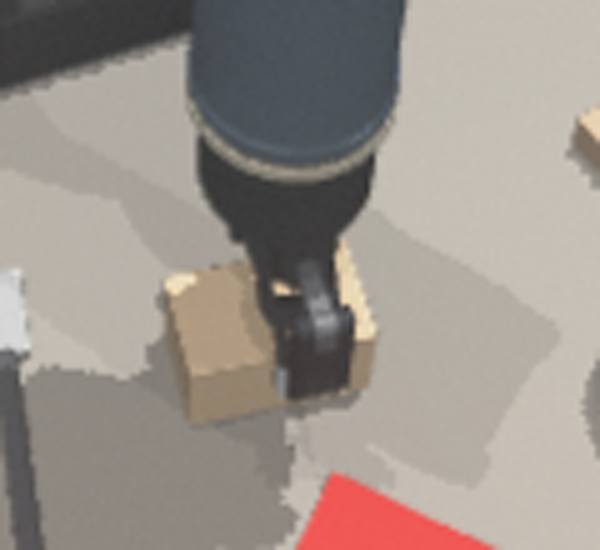

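```bash
python3 - <<'E'
from h import *
p=grab('side','s17.png'); W=np.nan_to_num(cloud(p))
for c in (310,313,316):
  for r in range(318,344,3): print(c,r,W[r,c].round(3),end=' ')
  print()
# blank exposed: 
z=W[...,2]; f=p['frame'].astype(int)
m=(z>.01)&(z<.058)&(W[...,0]>.38)&(W[...,0]<.56)&(W[...,1]<-.31)&(W[...,1]>-.42)&(f[...,0]>85)&(f[...,0]-f[...,2]>18)
print(m.sum(),np.percentile(W[m],[1,99],axis=0).round(3))
m2=(abs(W[...,1]+.398)<.015)&(z>.01)&(z<.1)&(W[...,0]>.42)&(W[...,0]<.52)&(f.max(2)<80)
print('finger',m2.sum(),np.percentile(W[m2],[2,50,98],axis=0).round(3))
E
```

```text
310 318 [ 0.462 -0.4    0.149] 310 321 [ 0.462 -0.402  0.139] 310 324 [ 0.456 -0.417  0.156] 310 327 [ 0.455 -0.421  0.15 ] 310 330 [ 0.455 -0.422  0.141] 310 333 [ 0.456 -0.422  0.126] 310 336 [ 0.456 -0.423  0.115] 310 339 [ 0.456 -0.423  0.101] 310 342 [ 0.476 -0.383 -0.004] 
313 318 [ 0.467 -0.404  0.152] 313 321 [ 0.465 -0.41   0.151] 313 324 [ 0.462 -0.418  0.155] 313 327 [0. 0. 0.] 313 330 [ 0.461 -0.423  0.139] 313 333 [ 0.462 -0.423  0.124] 313 336 [ 0.465 -0.419  0.103] 313 339 [ 0.484 -0.382  0.006] 313 342 [ 0.482 -0.387  0.003] 
316 318 [ 0.481 -0.39   0.122] 316 321 [ 0.48  -0.394  0.116] 316 324 [ 0.468 -0.419  0.153] 316 327 [ 0.467 -0.424  0.15 ] 316 330 [ 0.468 -0.422  0.133] 316 333 [ 0.469 -0.423  0.122] 316 336 [ 0.471 -0.422  0.104] 316 339 [ 0.492 -0.381 -0.   ] 316 342 [ 0.489 -0.389  0.002] 
660 [[ 0.421 -0.383  0.011]
 [ 0.511 -0.328  0.056]]
finger 4 [[ 0.454 -0.404  0.097]
 [ 0.456 -0.403  0.098]
 [ 0.457 -0.402  0.099]]
```

```bash
python3 - <<'E'
from h import *
p=viewer.grab_frame('side'); T=np.linalg.inv(p['world_from_camera'])
def pj(P):
    v=T@np.append(P,1); return p['cx']+p['fx']*v[0]/-v[2], p['cy']+p['fy']*v[1]/v[2]
im=cv2.imread('pics/s15.png')
for y in(-.394,-.314):
  for z in (.13,.14,.15,.16,.17,.18,.2): 
    c,r=pj([.459,y,z]); print(y,z,round(c),round(r),im[int(round(r)),int(round(c))])
big=cv2.resize(cv2.convertScaleAbs(im[270:330,280:340],alpha=2.5,beta=15),None,fx=10,fy=10,interpolation=cv2.INTER_CUBIC)
for z in (.13,.14,.15,.16,.17,.18):
    c,r=pj([.459,-.394,z]); cv2.circle(big,(int((c-280)*10+5),int((r-270)*10+5)),4,(0,0,255),-1)
cv2.imwrite('pics/s15d.png',big)
E
```

```text
-0.394 0.13 307 320 [167 201 222]
-0.394 0.14 307 318 [166 199 221]
-0.394 0.15 308 315 [166 199 221]
-0.394 0.16 308 313 [167 200 222]
-0.394 0.17 308 311 [ 93 107 118]
-0.394 0.18 308 308 [62 64 67]
-0.394 0.2 309 303 [59 60 63]
-0.314 0.13 296 289 [158 167 173]
-0.314 0.14 296 287 [160 169 174]
-0.314 0.15 296 285 [160 169 174]
-0.314 0.16 296 282 [160 168 174]
-0.314 0.17 296 279 [124 130 133]
-0.314 0.18 296 277 [61 61 63]
-0.314 0.2 296 271 [64 64 64]
```

View pics/s15d.png

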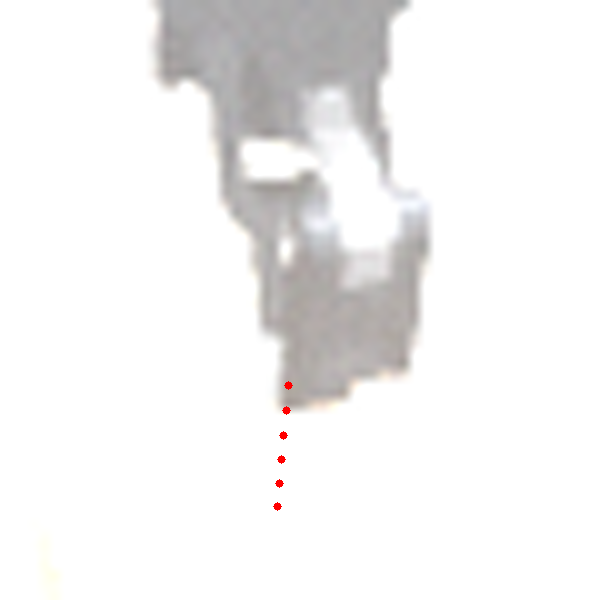

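```bash
python3 -m jog '[0,0,-8,0,0,0,75,0,0,-15,0,0,0,75,0,0,-15,0,0,0,75,0,0,-15,0,0,0,40,0,0,-15,0,0,0,40,0,0,-15,0,0,0,40,0,0,-15,0,0,0,40,0,0,-15,0,0,0,40,0,0,-15,0,0,0,40]'; python3 -m jog '[0,0,5,0,0,0,40,0,0,20,0,0,0,40,0,0,40,0,0,0,40,0,0,70,0,0,0,40,0,0,110,0,0,0,40,0,0,150,0,0,0,40,0,0,150,0,0,0,40]';  python3 - <<'E'
from h import *
p=grab('side','s18.png'); 
cv2.imwrite('pics/s18c.png',cv2.resize(p['frame'][180:360,230:410][:,:,::-1],None,fx=3.3,fy=3.3,interpolation=cv2.INTER_CUBIC))
W=np.nan_to_num(cloud(p)); z=W[...,2]; f=p['frame'].astype(int)
m=(z>.09)&(z<.24)&(W[...,0]>.38)&(W[...,0]<.56)&(W[...,1]<-.25)&(W[...,1]>-.45)&(f[...,0]>85)&(f[...,0]-f[...,2]>18)
print(m.sum(),np.percentile(W[m],[1,99],axis=0).round(3))
E
```

```text
time_s: 14.8
eef_pos: [0.4687, -0.3537, -0.0005]
tcp_rot: [-1.569, 0.045, -0.044]
force: [-1.1, 2.5, 6.7]
finger_gap: 0.601
time_s: 15.68
eef_pos: [0.47, -0.3553, 0.1528]
tcp_rot: [-1.573, 0.041, -0.049]
force: [1.4, -0.2, -6.6]
finger_gap: 0.598
965 [[ 0.422 -0.385  0.155]
 [ 0.512 -0.331  0.208]]
```

View pics/s18c.png

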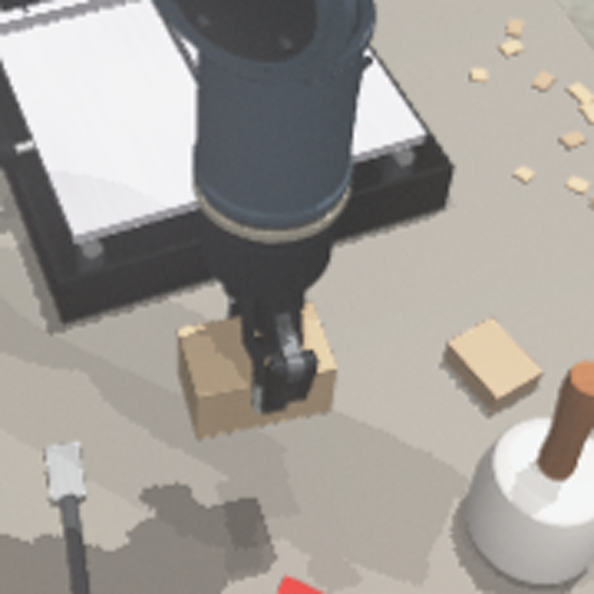

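```bash
python3 - <<'E'
from h import *
from scipy.spatial.transform import Rotation as R
m=R.from_rotvec(arm.observe()['tcp_rot']).as_matrix(); print(m.round(4)); print('yaw',np.arctan2(-m[0,2],m[1,2]),np.arctan2(m[1,0],m[0,0]),arm.observe()['eef_pos'])
E
```

```text
[[ 9.984e-01  2.200e-03  5.680e-02]
 [-5.680e-02 -5.000e-04  9.984e-01]
 [ 2.200e-03 -1.000e+00 -4.000e-04]]
yaw -0.056800045131351645 -0.05679916484673553 [ 0.46906122 -0.3542512   0.15059986]
```

```bash
python3 -m jog '[8,40,0,0,0,0.02,40,16,85,0,0,0,0.04,40,25,130,0,0,0,0.06,40,34,175,0,0,0,0.08,40,43,220,0,0,0,0.1,40,52,265,0,0,0,0.123,40,60,310,0,0,0,0.123,40,68,350,0,0,0,0.123,40,76,390,0,0,0,0.123,40,82,420,-10,0,0,0.123,40,82,420,-35,0,0,0.123,40,82,420,-40,0,0,0.123,40,82,420,-40,0,0,0.123,40]'; python3 - <<'E'
from h import *
from scipy.spatial.transform import Rotation as R
y=0.066; ex=np.array([np.cos(y),np.sin(y)]); ey=np.array([-np.sin(y),np.cos(y)])
s=arm.observe(); m=R.from_rotvec(s['tcp_rot']).as_matrix(); e=s['eef_pos']; print('yaw',np.arctan2(m[1,0],m[0,0]),e,e[:2]@ex,e[:2]@ey,s['force'])
p=grab('side','s19.png'); 
cv2.imwrite('pics/s19c.png',cv2.resize(p['frame'][110:260,210:360][:,:,::-1],None,fx=4,fy=4,interpolation=cv2.INTER_CUBIC))
W=np.nan_to_num(cloud(p)); z=W[...,2]; f=p['frame'].astype(int); U=W[...,:2]@ex;V=W[...,:2]@ey
k=(z>.09)&(z<.2)&(abs(U-.55)<.08)&(abs(V-.03)<.06)&(f[...,0]-f[...,2]>18)&(f[...,0]>85)
print(k.sum(),np.percentile(U[k],[1,99]).round(4),np.percentile(V[k],[1,99]).round(4),np.percentile(z[k],[1,99]).round(4))
E
```

```text
time_s: 17.35
eef_pos: [0.55, 0.0653, 0.1086]
tcp_rot: [-1.57, -0.05, 0.053]
force: [-0.3, -0.3, -5.5]
finger_gap: 0.597
yaw 0.06523136018006441 [0.55003218 0.06531602 0.10857605] 0.5531423720956441 0.028898042396508884 [-0.28983996 -0.26950713 -5.48607718]
568 [0.506  0.5954] [-0.0011  0.0533] [0.11   0.1637]
```

View pics/s19c.png

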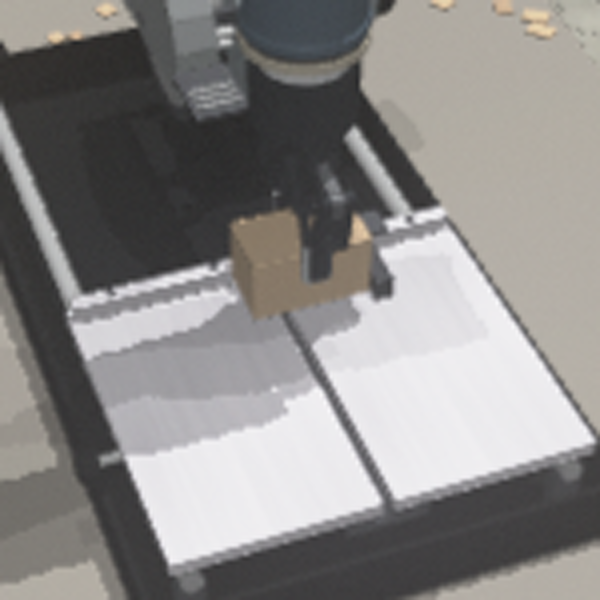

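```bash
python3 -m jog '[0,0,-10,0,0,0,40,0,0,-18,0,0,0,40,0,0,-21,0,0,0,40,0,0,-21,0,0,0,40]'; python3 -m jog '[0,0,-1.5,0,0,0,40,0,0,-2.5,0,0,0,40,0,0,-2.5,0,0,0,40]'
```

```text
time_s: 17.9
eef_pos: [0.5505, 0.066, 0.0879]
tcp_rot: [-1.569, -0.051, 0.052]
force: [0.0, -0.3, -5.4]
finger_gap: 0.599
time_s: 18.27
eef_pos: [0.5507, 0.0661, 0.0857]
tcp_rot: [-1.569, -0.052, 0.052]
force: [-0.8, 0.3, -6.2]
finger_gap: 0.598
```

```bash
python3 -m jog '[0,0,-1,0,0,0,40,0,0,-1,0,0,0,40]'; python3 -m jog '[0,0,-1,0,0,0,40,0,0,-1,0,0,0,40]'
```

```text
time_s: 18.52
eef_pos: [0.5507, 0.0661, 0.0847]
tcp_rot: [-1.569, -0.052, 0.052]
force: [0.3, 0.3, -5.5]
finger_gap: 0.597
time_s: 18.77
eef_pos: [0.5508, 0.0661, 0.0845]
tcp_rot: [-1.569, -0.052, 0.052]
force: [-3.7, -0.1, 4.3]
finger_gap: 0.595
```

```bash
python3 -m jog '[0,0,0.5,0,0,0,40,-0.3,4,0.5,0,0,0,40,-0.6,9,0.5,0,0,0,40,-0.9,13,0.5,0,0,0,40,-0.9,13,0.5,0,0,0,40]'; python3 -m jog '[0,1,0,0,0,0,40,-0.1,2,0,0,0,0,40,-0.1,2,0,0,0,0,40]'
```

```text
time_s: 19.4
eef_pos: [0.5504, 0.0795, 0.0845]
tcp_rot: [-1.569, -0.053, 0.051]
force: [0.6, -2.8, 2.9]
finger_gap: 0.594
time_s: 19.77
eef_pos: [0.5503, 0.0804, 0.0845]
tcp_rot: [-1.57, -0.052, 0.051]
force: [1.1, -5.4, 4.6]
finger_gap: 0.598
```

```bash
python3 -m jog '[0,0,0.6,0,0,0,40,3,-0.3,0.6,0,0,0,40,6,-0.1,0.6,0,0,0,40,9,0.1,0.6,0,0,0,40,9,0.1,0.6,0,0,0,40]'; python3 -m jog '[1,0.1,0,0,0,0,40,2,0.1,0,0,0,0,40,2,0.1,0,0,0,0,40]'; python3 -m jog '[1,0.1,0,0,0,0,40,1,0.1,0,0,0,0,40]'
```

```text
time_s: 20.4
eef_pos: [0.5569, 0.0822, 0.0845]
tcp_rot: [-1.568, -0.05, 0.056]
force: [-6.4, -0.2, 6.2]
finger_gap: 0.597
time_s: 20.78
eef_pos: [0.5585, 0.0823, 0.0846]
tcp_rot: [-1.568, -0.049, 0.056]
force: [-7.0, -1.0, 7.0]
finger_gap: 0.595
time_s: 21.02
eef_pos: [0.5593, 0.0824, 0.0846]
tcp_rot: [-1.568, -0.049, 0.056]
force: [-7.5, -0.9, 6.8]
finger_gap: 0.597
```

```bash
python3 -m jog '[0,0,0.8,0,0,0,40,0,0,0.8,0,0,0,40]'; cat > meas.py <<'E'
from h import *
import sys
from scipy.spatial.transform import Rotation as R
y=0.066; ex=np.array([np.cos(y),np.sin(y)]); ey=np.array([-np.sin(y),np.cos(y)])
s=arm.observe(); m=R.from_rotvec(s['tcp_rot']).as_matrix(); e=s['eef_pos']; print('yaw',np.arctan2(m[1,0],m[0,0]).round(4),'dir',m[:,1].round(3),e,'UV',e[:2]@ex,e[:2]@ey,s['force'].round(1))
p=grab('side',sys.argv[1]+'.png'); 
cv2.imwrite('pics/'+sys.argv[1]+'c.png',cv2.resize(p['frame'][130:220,240:340][:,:,::-1],None,fx=6,fy=6,interpolation=cv2.INTER_CUBIC))
W=np.nan_to_num(cloud(p)); z=W[...,2]; f=p['frame'].astype(int); U=W[...,:2]@ex;V=W[...,:2]@ey
k=(z>.08)&(z<.2)&(abs(U-.55)<.08)&(abs(V-.03)<.07)&(f[...,0]-f[...,2]>18)&(f[...,0]>85)
print(k.sum(),np.percentile(U[k],[1,99]).round(4),np.percentile(V[k],[1,99]).round(4),np.percentile(z[k],[1,99]).round(4))
q=W[k&(z>.09)&(z<.13)&(V<.035)]; print('front face fit slope',np.polyfit(q[:,0],q[:,1],1))
E
python3 meas.py m1
```

```text
time_s: 21.28
eef_pos: [0.5606, 0.0823, 0.0849]
tcp_rot: [-1.569, -0.051, 0.055]
force: [-2.9, 1.7, -5.6]
finger_gap: 0.595
yaw 0.0673 dir [-0.003  0.001 -1.   ] [0.56057825 0.08229688 0.08490552] UV 0.564785404955756 0.045146395827887965 [-2.9  1.7 -5.6]
538 [0.5177 0.6079] [0.0148 0.0687] [0.0874 0.1406]
front face fit slope [0.04643386 0.02965109]
```

View pics/m1c.png

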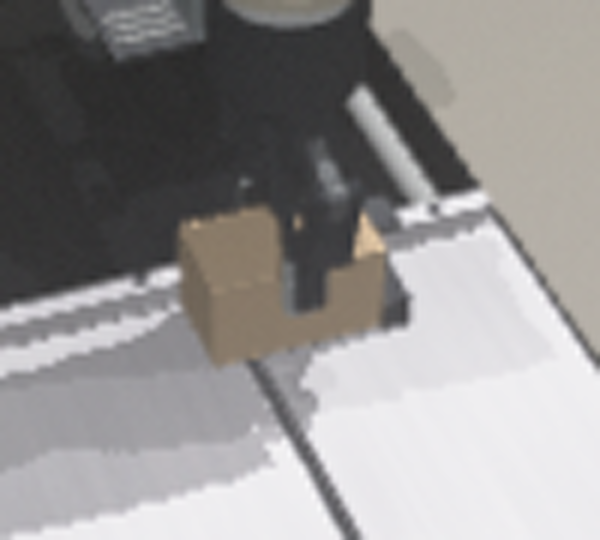

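```bash
python3 -m jog '[0.5,0.5,0,0,0,0,40,1,1,0,0,0,0,40,1,1,0,0,0,0,40]';python3 -m jog '[0.5,0.5,0,0,0,0,40,1,1,0,0,0,0,40,1,1,0,0,0,0,40]'; python3 meas.py m2
```

```text
time_s: 21.7
eef_pos: [0.5606, 0.0823, 0.085]
tcp_rot: [-1.57, -0.049, 0.056]
force: [-8.1, -1.0, -2.4]
finger_gap: 0.598
time_s: 22.08
eef_pos: [0.5606, 0.0824, 0.0848]
tcp_rot: [-1.57, -0.047, 0.057]
force: [-11.9, -2.6, -0.2]
finger_gap: 0.6
yaw 0.0658 dir [-0.006 -0.    -1.   ] [0.56057551 0.08242226 0.08484983] UV 0.5647909421330229 0.04527168206785759 [-11.9  -2.6  -0.2]
537 [0.5179 0.6075] [0.015  0.0707] [0.0876 0.1402]
front face fit slope [0.03550047 0.03579259]
```

```bash
python3 -m jog '[-1,0.5,0.2,0,0,0,40,-1,1.5,0.2,0,0,0,40,-1,1.5,0.2,0,0,0,40]';python3 -m jog '[0,1,0,0,0,0,40,0,1,0,0,0,0,40,0,1,0,0,0,0,40]'; python3 meas.py m3
```

```text
time_s: 22.5
eef_pos: [0.5606, 0.0826, 0.085]
tcp_rot: [-1.572, -0.048, 0.055]
force: [-7.0, -6.3, -4.4]
finger_gap: 0.597
time_s: 22.88
eef_pos: [0.5606, 0.0826, 0.085]
tcp_rot: [-1.573, -0.047, 0.054]
force: [-6.7, -8.4, -4.1]
finger_gap: 0.599
yaw 0.0644 dir [-0.005 -0.003 -1.   ] [0.56058131 0.08262485 0.0850004 ] UV 0.5648100904554655 0.045473448377988085 [-6.7 -8.4 -4.1]
542 [0.5178 0.6078] [0.0155 0.0707] [0.0874 0.1402]
front face fit slope [0.03573041 0.03625009]
```

```bash
python3 - <<'E'
from h import *
y=0.066; ex=np.array([np.cos(y),np.sin(y)]); ey=np.array([-np.sin(y),np.cos(y)])
A=[];
for i in range(3):
    p=grab('side','v%d.png'%i); W=np.nan_to_num(cloud(p)); z=W[...,2]; f=p['frame'].astype(int); U=W[...,:2]@ex;V=W[...,:2]@ey
    k=(z>.092)&(z<.133)&(U>.52)&(U<.604)&(V>.005)&(V<.04)&(f[...,0]-f[...,2]>18)&(f[...,0]>85)
    A.append(np.c_[U[k],V[k],z[k]])
q=np.vstack(A); 
for _ in range(6):
    M=np.c_[q[:,0]-.563,q[:,2]-.11,np.ones(len(q))]; c=np.linalg.lstsq(M,q[:,1],rcond=None)[0]; r=q[:,1]-M@c; q=q[abs(r)<max(.003,0*r.std())] 
print(len(q),'yaw rel saw',c, r.std())
# top face
k=(z>.133)&(z<.143)&(U>.52)&(U<.604)&(V>.02)&(V<.066)&(f[...,0]-f[...,2]>18); t=W[k]; print('top z',np.median(t[:,2]),np.linalg.lstsq(np.c_[U[k]-.563,V[k]-.044,np.ones(k.sum())],z[k],rcond=None)[0])
E
```

```text
610 yaw rel saw [-0.00338296  0.01191722  0.01865767] 0.001376381248419431
top z 0.1371710257220653 [ 0.00857229 -0.001536    0.13733054]
```

View pics/m3c.png

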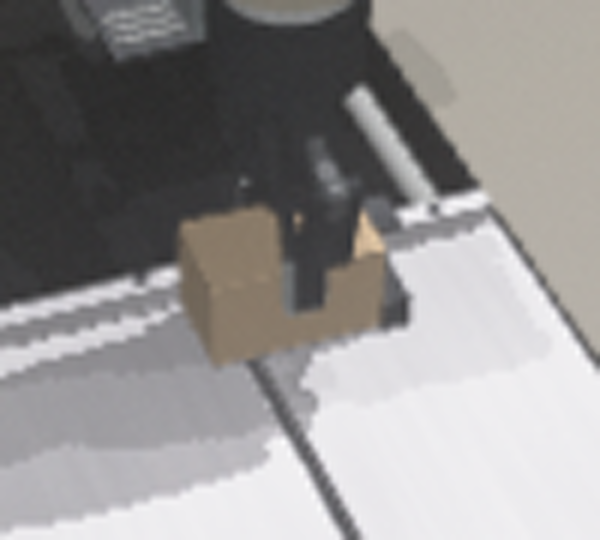

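```bash
python3 guard.py g9.png
```

```text
[(np.float64(0.28), 0.26), (np.float64(0.3), 0.266), (np.float64(0.32), 0.267), (np.float64(0.34), 0.264), (np.float64(0.36), 0.258), (np.float64(0.38), 0.25), (np.float64(0.4), 0.227)]
[-6.56243143 -8.75454736 -3.56222565] [0.56054801 0.08263559 0.08499646]
```

```bash
python3 -m jog '[1,0.6,0,0,0,0,40,1.3,1,0,0,0,0,40,1.3,1,0,0,0,0,40,1.3,1,0,0,0,0,40,1.3,1,0,0,0,0,40]'; python3 meas.py m4; python3 -m jog '[0,0,0,0,0,0,40,0,0,0,0,0,0,40,0,0,0,0,0,0,40,0,0,0,0,0,0,40,0,0,0,0,0,0,40,0,0,0,0,0,0,40,0,0,0,0,0,0,40,0,0,0,0,0,0,40]'
```

```text
time_s: 23.75
eef_pos: [0.5605, 0.0827, 0.085]
tcp_rot: [-1.574, -0.045, 0.056]
force: [-11.9, -12.0, 1.1]
finger_gap: 0.597
yaw 0.0642 dir [-0.007 -0.004 -1.   ] [0.56053911 0.08267252 0.08496843] UV 0.5647711269928454 0.04552379758258416 [-11.9 -12.    1.1]
542 [0.5175 0.6076] [0.0154 0.0697] [0.0876 0.1406]
front face fit slope [0.03109399 0.03910652]
time_s: 24.8
eef_pos: [0.5605, 0.0827, 0.085]
tcp_rot: [-1.574, -0.045, 0.056]
force: [-11.8, -12.7, 0.9]
finger_gap: 0.602
```

Steady, with about 12 N on each face. I'm handing the job in.

```bash
python3 -c "
from workcell import arm
print(arm.finish_job()); s=arm.observe(); print(s['time_s'],s['force'],s['eef_pos'])"
```

```text
the job is handed in; nothing more can be done
None
the job is handed in; nothing more can be done
```

The guard is shut on its catch, and I handed the job in at about 25 s with the gripper still pressing the buff blank into the corner. The hand-in gave no verdict.

**What I did**
- **Guard:** I pressed it down by its tab. The first try slipped past the tab's front edge and did not shut it; the second shut it. After I let go, the tab stayed level at 174–175 mm, and the guard's top was unchanged when I measured it again with the blank in the corner.
- **Blank:** I gripped it across its 52 mm width and laid it on the cart. I then slid it to the fence and along to the length stop.

**Last checks**
- **Push:** the wrist read a steady 12 N towards the stop and 12–13 N towards the fence for about 1 s, and the arm did not move.
- **Position:** in the camera images, the blank's faces are within about 1 mm of the measured fence and stop faces.
- **Flat and square:** its top is at 137 mm, which fits lying flat on the 85 mm cart. Its front face is about 0.003 rad from square to the fence.
- **Bystanders:** I kept clear of the offcut, mallet and chisel, but did not re-measure where they lie at the end.

**What disagreed**
- The fingers end about 22–30 mm short of the reported TCP. Both the pictures and the contact with the tab showed this, so I allowed for it when gripping.
- One rough fit of the blank's front face was about 0.03 rad off. I relied on a better plane fit instead, which agreed with the tool's own angle.

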